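Set focus and hold the scale tucked for a specimen photograph

ROBOT

A 6-joint arm with a two-finger parallel gripper is mounted at the origin on the work surface. World frame = base frame: x ahead of the robot, y to its left, z up, the work surface at z = 0. Lengths are in m, angles in rad, forces in N, time in s.
With the tool pointing down it reaches from about 0.35 to 0.975 m from the base axis. Payload 4.9 kg.
Tool frame: the origin (TCP) lies midway between the tips of the shut fingers; the grasp point (between the pads) lies 19 mm behind it; z points along the fingers, y is the direction in which the jaws open and shut (so a half turn about z gives the same grasp; the last joint's range is limited). The gripper opens to 85 mm and grips with 20 to 120 N. Pads are 22 mm wide; open, the fingers measure 114 mm over their backs; the gripper's body (76 mm by 85 mm) begins 54 mm behind the grasp point. The pads swing forward as they close: fully open they stand 13 mm farther back than shut.
Start: joints at [1.113, 0.053, 1.613, -0, 1.476, -0.119], TCP at [0.208, 0.589, 0.231] pointing down, gripper open.
Joint ranges: [-3.01, 3.01], [-1.01, 2.22], [0.06, 2.58], [-1.02, 4.17], [0.09, 2.62], [-3.14, 3.14]. Speed limits (rad/s): [2.57, 2.57, 3.14, 3.14, 3.14, 3.14].

INTERFACE

Orientations are given as a unit quaternion [w, x, y, z].
In Python, from plant import state, grab_frame, camera_params, job_done, boxes_of gives the robot as it stands.
- The arm moves only by the tool step_arm, never from a script. Its argument "steps" is a list of rows, each a list of 4 numbers: the shift along the tool's x, y, z in mm, then the turn about the tool's z in degrees. A call has 1 to 8 rows; each row shifts and turns the pose as measured when the row begins, along the tool's axes as they then stand; what a row does not reach is not made up. A row lasts 1/10 s, in which the tool goes at most 50 mm and 8.59 degrees, less where a joint would pass 70% of its speed; a pose out of reach is approached as far as the arm can. A call is refused whole if a number of a shift passes 50 or a number of a turn 8.59, either way. A call with a gripper value outside its range is refused whole. "claw" is the opening in per cent of the stroke, from 0 (shut) to 100 (fully open), set as the call begins (left out, the last holds). The fingers move at their own pace and stop on an object; the grip force is fixed at half the most. Time passes only in rows, so rows that do not move let the fingers close. It gives the time, the measured TCP pose, the force and the opening at its end, in the units of the state.
- state(): the state, without advancing time (a new reading comes with each control period).
- grab_frame(name): name is "scene" or "top"; returns (picture, depth): 420x560x3 uint8, red, green, blue; 420x560 float32, m along the optical axis (not along the pixel's ray), 0 where there is no reading.
- camera_params(name): a dict with "mtx" (3x3 intrinsics, pixels), "k1" (the pictures are not rectified: a ray, as slopes to the right and down, at radius r is drawn at 1 + k1 r^2 times it, then the intrinsics apply), "extrinsics" (4x4, takes a point from camera to world coordinates). Camera axes: x right, y down, z forward; pixel columns grow to the right and rows downward; lengths in m; the calibration is good to about 2 mm. A picture is of the moment at which its call begins. camera_params takes no time and is no camera call.
- job_done(): hands the job in, once; it reports no verdict.
Trained networks look in the newest picture that a camera, given by its name, has taken for a name from the list of things; names that differ only in an ending like _2 or _b are one class to them, and where a whole thing is asked for, a point or a joint stands for the part that bears it (a point fixed in the world has none). Each returns a list of dicts, best first, with "p" (0 to 1); they miss things now and then, are a little off and sometimes report something else, mostly with a low value. They report only what shows in the picture. A call takes as long as a camera call. They do not tell look-alikes from the thing itself.
- boxes_of(camera, label): "box" ([left, top, width, height] in pixels, round what is visible of it).
The state is a dict: "time": time; "joint_pos": joint angles; "joint_vel": joint speeds; "joint_efforts": joint torques, N m; "tool_pos": TCP position; "tool_rot": TCP orientation; "contact_force": force on the tool from outside, world axes, zero at the start; "ft_torque": the same for the moment, N m; "gripper_width": opening from 0.0 (shut) to 1.0 (fully open).
Only numpy, scipy, OpenCV 4.12 (cv2) and the standard library are available. Lean on these libraries where they do the work, as an engineer would, in place of code of your own. Each camera call takes 0.05 s, during which the arm holds its last target. There are 200 camera calls.

TASK

Get the fish ready for its photograph: first turn the focus dial on the grey box until its white pointer is at the red mark. Then pick up the black scale strip by its blue block, lay it on the white light box with its free long edge towards the orange lip, and slide that edge under the lip as far as the strip's yellow line, about centred and parallel to the lip, without lifting the hinged leaf. Finish while still holding the strip pressed flat on the light box with a firm but gentle push (about 10 N), and leave the dial setting and everything else on the table alone.

Things in the scene. Friction and masses are not known exactly. Their poses are not given: they have to be found in the camera images.
- stage: White light box, 220 (x) x 240 (y) x 30 mm tall, fixed. Origin: centre of its underside; its flat top (deck) is 30 mm above that. +x points from the open front half of the deck (nearer the robot, x -110 to 0 mm) to the covered rear half; a fish lies in the covered half. Tuck direction is +x.
- lip (a point): Middle of the lower front edge of the hinged leaf, 9 mm above the deck, at stage x = 0, y = 0 when the leaf is down. The leaf is a 100 (x) x 200 (y) x 5 mm clear pane in a grey frame with an orange front lip, over stage x 0 to 100 mm; its top is 14 mm above the deck. Weighs 120 g, no spring: it lifts very easily.
- leaf (a joint): Leaf hinge at its far edge (stage x = 100 mm), rad. 0 = down, resting on its stop, level, leaving the 9 mm slot open only under it; positive = lip raised (0.01 rad raises the lip 1 mm).
- scale: Scale strip, loose, about 130 g: black plate 80 (x) x 120 (y) x 4 mm with white ticks and a yellow line across it at x = +20 mm, i.e. 20 mm from the free edge. Origin: centre of its underside, z up. +x points from the blue block to the free edge that is to be tucked. Starts flat on the table, on one side of the light box.
- block (a point): Grip point in the blue block on the strip: block 24 (x) x 36 (y) mm, from the plate's top to 39 mm above the strip's underside; its centre lies at strip x = -26 mm. This point is 24 mm above the underside. Best pinched from above across its 24 mm (fingers closing along strip x), which keeps the strip from drooping.
- edge (a point): Middle of the free long edge of the strip, on its underside (strip x = +40 mm).
- control: Grey focus control box, 120 x 120 x 45 mm tall, fixed, white round dial plate on top, starts on the other side of the light box from the strip. Origin: centre of its underside. Red index mark on the plate, seen from above 1.5 rad clockwise from the box's -x direction (so almost at its +y side), centred 42 mm from the axis.
- focus (a joint): Focus dial angle, rad, turns about the vertical through the box's centre, 0 to 3, growing clockwise seen from above. At 0 the white pointer points to the box's -x side (towards the robot); 1.5 = pointer at the red mark. Stays where it is left (friction 0.04 N m).
- dial (a point): Grip point of the dial, on its axis, 75 mm above the table. The dial is a black disc (60 mm across, top 54 mm above the table) with an upright bar 54 mm long, 14 mm thick, 54 to 85 mm above the table, to be pinched across its 14 mm; the white pointer line is on one end of the bar. This frame turns with the dial: the bar lies along its x, the pointer at its -x end.
- jar: Bystander: amber glass specimen jar with white lid, 50 mm across, 75 mm tall. Origin: centre of its underside.
- dish: Bystander: shallow white dish, 90 mm across, 16 mm tall. Origin: centre of its underside.
- ethanol: Bystander: white bottle with blue cap, 60 mm across, 150 mm tall. Origin: centre of its underside.
- flash: Bystander: black camera flash lying down, about 75 x 200 x 50 mm. Origin: centre of its underside.
- clamp: Bystander: small black spring clamp, about 85 x 50 x 22 mm, between robot and stage. Origin: centre of its underside.
Things that resemble listed ones, but are neither listed nor needed, are in the scene too. What is shaped like the scale but green or turquoise is not meant.

How it is judged:
By the outcome, as a careful person would: the job done as asked, in the order asked, and still so for the second after the job is handed in, while the arm keeps its last pose, push and grip.
It also fails if it takes over 54 s, if anything falls off the work surface, if the arm or the gripper's body presses on something with over 40 N, if the wrist force passes 120 N, or if a joint passes its speed limit or range.

## Working session

There is one attempt and no reset: what is moved stays moved. The work goes in short steps, Python scripts to look and compute and a tool call to move; the robot and the scene stay as the last step left them, time stands still between calls to the robot, and variables do not carry over. Pictures are saved under pics/ and viewed, about 8 in all and at most 12, crops included, and the job is handed in when it is done.

Besides the shell and the picture viewer there is one more tool, called after "Request:" as name(argument=value, ...) on one line, values as JSON. step_arm: Moves the arm, as the interface text tells. Its arguments: {"type":"object","properties":{"steps":{"type":"array"},"claw":{"type":"number"}},"required":["steps"]}

```bash
mkdir -p pics; ls; cat > h.py <<'E'
import numpy as np, cv2
from plant import state, grab_frame, camera_params, job_done, boxes_of
def world(cam, dep, px):
    "pixels (n,2) -> world points using depth"
    c=camera_params(cam); K=np.array(c['mtx']); E=np.array(c['extrinsics'])
    px=np.atleast_2d(np.array(px,float)); d=np.array([dep[int(round(v)),int(round(u))] for u,v in px])
    return atz(cam,px,d=d)
def rays(cam,px):
    c=camera_params(cam); K=np.array(c['mtx']); 
    px=np.atleast_2d(np.array(px,float))
    q=np.c_[(px[:,0]-K[0,2])/K[0,0],(px[:,1]-K[1,2])/K[1,1]]
    s=q.copy()
    for _ in range(20): s=q/(1+c['k1']*(s**2).sum(1,keepdims=True))
    return np.c_[s,np.ones(len(s))]
def atz(cam,px,z=None,d=None):
    "world points at depth d, or where rays hit height z"
    E=np.array(camera_params(cam)['extrinsics']); r=rays(cam,px)@E[:3,:3].T
    if d is None: d=(z-E[2,3])/r[:,2]
    return E[:3,3]+r*np.reshape(d,(-1,1))
def cloud(cam,dep):
    v,u=np.mgrid[:dep.shape[0],:dep.shape[1]]
    return atz(cam,np.c_[u.ravel(),v.ravel()],d=dep.ravel()).reshape(dep.shape+(3,))
E
python3 - <<'E'
from h import *
for n in ('top','scene'):
    p,d=grab_frame(n); cv2.imwrite(f'pics/{n}0.png',p[:,:,::-1]); np.savez(f'{n}0.npz',p=p,d=d)
    print(n,np.round(np.array(camera_params(n)['extrinsics']),3).tolist(),camera_params(n)['k1'])
    for l in ('stage','scale','block','control','dial'):
        print(l,[(np.round(b['box']).tolist(),round(b['p'],2)) for b in boxes_of(n,l)][:4])
print(state())
E
```

```text
pics
top [[-0.0, -0.988, 0.156, 0.314], [-1.0, 0.005, 0.028, -0.02], [-0.028, -0.156, -0.987, 1.21], [0.0, 0.0, 0.0, 1.0]] -0.10933689646023008
stage [([241.0, 121.0, 101.0, 87.0], 0.6)]
scale [([321.0, 262.0, 48.0, 36.0], 0.94), ([120.0, 298.0, 49.0, 28.0], 0.83), ([209.0, 229.0, 42.0, 52.0], 0.66), ([134.0, 214.0, 49.0, 41.0], 0.59)]
block [([205.0, 231.0, 45.0, 54.0], 0.97), ([134.0, 213.0, 54.0, 46.0], 0.94), ([319.0, 261.0, 52.0, 36.0], 0.83), ([122.0, 295.0, 44.0, 32.0], 0.69)]
control []
dial [([399.0, 207.0, 27.0, 25.0], 0.7)]
scene [[0.271, 0.635, -0.723, 1.354], [0.962, -0.188, 0.196, -0.226], [-0.011, -0.749, -0.663, 0.889], [0.0, 0.0, 0.0, 1.0]] -0.08301979128655103
stage [([237.0, 235.0, 99.0, 76.0], 0.62)]
scale [([294.0, 199.0, 34.0, 26.0], 0.95), ([334.0, 166.0, 38.0, 18.0], 0.87), ([346.0, 195.0, 39.0, 30.0], 0.63), ([199.0, 207.0, 38.0, 23.0], 0.55)]
block [([289.0, 197.0, 39.0, 27.0], 0.73), ([347.0, 195.0, 40.0, 31.0], 0.71), ([198.0, 210.0, 36.0, 16.0], 0.65), ([333.0, 167.0, 36.0, 19.0], 0.61)]
control [([145.0, 236.0, 46.0, 46.0], 0.82), ([236.0, 233.0, 100.0, 76.0], 0.41)]
dial [([156.0, 234.0, 22.0, 22.0], 0.86)]
{'time': 0.6, 'joint_pos': array([ 1.11295715e+00,  5.26579949e-02,  1.61286358e+00,  6.89635539e-06,
        1.47600091e+00, -1.19019403e-01]), 'joint_vel': array([-0.00018634, -0.00058176, -0.00013125,  0.0001599 ,  0.00236351,
        0.00026456]), 'joint_efforts': array([-2.34200235e-05, -3.93412328e+01, -3.70228064e+01, -9.56011240e-05,
        7.22217410e-04, -1.16913370e-06]), 'tool_pos': array([0.20774181, 0.58946139, 0.23135142]), 'tool_rot': array([6.68899728e-06, 1.68601033e-01, 9.85684377e-01, 3.46124362e-05]), 'contact_force': array([ 1.04437883, -0.52828662, -0.09982908]), 'ft_torque': array([ 0.00232653, -0.00675976, -0.00168239]), 'gripper_width': 0.997878804389247}
```

View pics/top0.png

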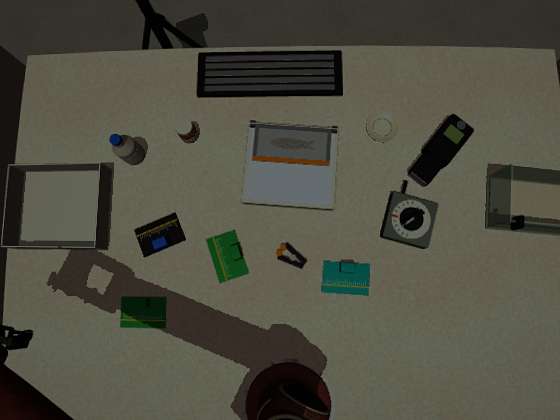

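View pics/scene0.png

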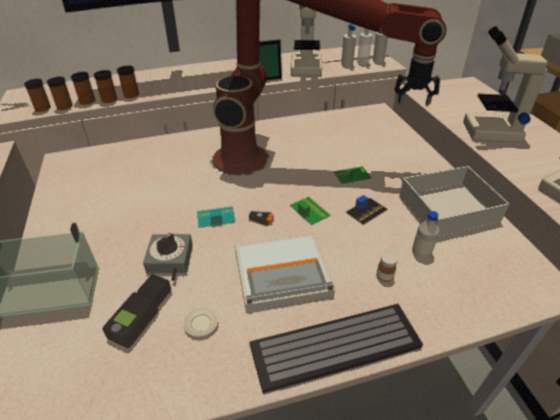

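The top view shows the black strip at about (160,235) with its block towards the robot, the light box at (290,165) with the orange lip on row 160, and the control at (410,218) with its pointer towards the left and down. I'll take one enlarged montage and measure from it.

```bash
python3 - <<'E'
from h import *
z=np.load('top0.npz');p,d=z['p'],z['d'];C=cloud('top',d)
def crop(u0,v0,w,h,s): return cv2.resize(p[v0:v0+h,u0:u0+w,::-1],(w*s,h*s),interpolation=cv2.INTER_CUBIC)
a=crop(378,178,66,75,6);b=crop(130,205,62,75,6)
cv2.imwrite('pics/m1.png',np.clip(np.hstack([a,b])*1.6,0,255).astype(np.uint8))
H=cv2.cvtColor(p,cv2.COLOR_RGB2HSV)
def reg(name,lo,hi,roi,z):
    u0,v0,u1,v1=roi; m=np.zeros(p.shape[:2],np.uint8); m[v0:v1,u0:u1]=cv2.inRange(H[v0:v1,u0:u1],lo,hi)
    v,u=np.nonzero(m); w=atz('top',np.c_[u,v],z=z); rect=cv2.minAreaRect((w[:,:2]*1000).astype(np.float32))
    print(name,len(u),'mean',w.mean(0).round(4),'rect',np.round(rect[0],1),np.round(rect[1],1),round(rect[2],1)); 
    c,s,vt=np.linalg.svd(w[:,:2]-w[:,:2].mean(0),full_matrices=False); print('  axis deg',np.degrees(np.arctan2(vt[0,1],vt[0,0])).round(1), 'px',u.mean().round(1),v.mean().round(1),'depth z',np.median(C[v,u,2]).round(4))
reg('lip',(5,150,80),(18,255,255),(235,140,350,180),.042)
reg('yellow',(20,100,60),(35,255,255),(130,205,192,265),.004)
reg('block',(100,120,50),(130,255,255),(130,205,192,265),.039)
reg('black',(0,0,0),(180,255,45),(130,205,192,265),.004)
reg('red',(0,120,60),(6,255,255),(378,178,444,253),.046)
# geometric: height masks
def hm(name,roi,z0,z1):
    u0,v0,u1,v1=roi; c=C[v0:v1,u0:u1].reshape(-1,3); c=c[(c[:,2]>z0)&(c[:,2]<z1)]
    r=cv2.minAreaRect((c[:,:2]*1000).astype(np.float32)); print(name,len(c),c.mean(0).round(4),np.round(r[0],1),np.round(r[1],1),round(r[2],1),'zmed',np.median(c[:,2]).round(4))
hm('stage',(230,110,350,220),.02,.06); hm('deck',(230,160,350,220),.024,.036)
hm('controltop',(370,170,450,260),.036,.051); hm('bar',(385,190,440,245),.072,.095);hm('disc',(385,190,440,245),.05,.06)
hm('block',(130,205,192,265),.03,.05)
E
```

```text
lip 319 mean [ 0.6183 -0.0083  0.042 ] rect [618.3  -8.7] [194.7  11. ] 85.4
  axis deg 85.3 px 290.3 160.3 depth z 0.0431
yellow 51 mean [0.4497 0.3457 0.004 ] rect [448.5 348.2] [  4.1 113.2] 23.4
  axis deg 113.0 px 156.5 227.3 depth z 0.0035
block 124 mean [0.4072 0.3271 0.039 ] rect [407.4 327.3] [24.3 34.4] 23.9
  axis deg -69.4 px 159.0 242.4 depth z 0.0376
black 1119 mean [0.4319 0.3358 0.004 ] rect [430.7 337.2] [ 79.8 121.8] 23.1
  axis deg 111.9 px 159.9 234.1 depth z 0.0031
red 11 mean [ 0.4734 -0.27    0.046 ] rect [ 473.1 -270.3] [13.4  4.3] 75.5
  axis deg -103.5 px 394.3 215.4 depth z 0.0456
stage 7516 [ 0.6078 -0.0085  0.0345] [612.1  -8.2] [238.7 222.5] 85.4 zmed 0.0316
deck 3929 [ 0.5581 -0.0057  0.0294] [566.1  -4.5] [237.9 130.2] 85.4 zmed 0.0294
controltop 2038 [ 0.4757 -0.3142  0.0448] [ 504. -323.] [121.2 201.8] 73.9 zmed 0.0447
bar 122 [ 0.4643 -0.311   0.0833] [ 463.8 -310.6] [14.1 53. ] 34.6 zmed 0.0836
disc 289 [ 0.4628 -0.3085  0.0536] [ 453.3 -305.8] [ 77.4 108.2] 57.5 zmed 0.0536
block 131 [0.4079 0.3266 0.0377] [407.8 327.1] [24.  34.8] 25.2 zmed 0.0376
```

View pics/m1.png

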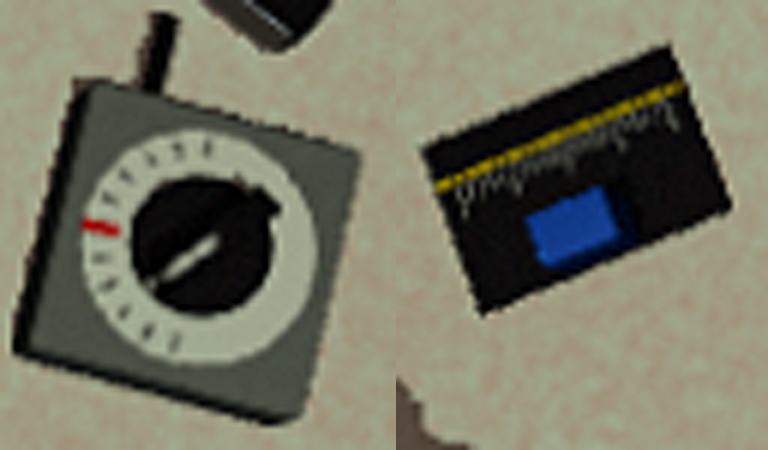

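The pointer is at about 124° world bearing and the red mark at about 77°, so the dial needs about 47° clockwise. The measured sizes check out: bar 14×53 mm, block 24×35, strip 80×122. Next I plan the approach to the dial.

```bash
cat > plan.py <<'E'
from h import *
import sys
from scipy.spatial.transform import Rotation as R
def phi():
    w,x,y,z=state()['tool_rot']; M=R.from_quat([x,y,z,w]).as_matrix(); return np.degrees(np.arctan2(M[1,0],M[0,0])),M
def plan(way,ph,step=45,turn=8):
    "way: world points in m; rows for a linear path, turning to bearing ph (tool x) on the way"
    s=state(); a,M=phi(); P=[np.array(s['tool_pos'])]
    for w in way:
        n=max(1,int(np.ceil(np.linalg.norm(w-P[-1])*1000/step))); p0=P[-1]
        P+= [p0+(np.array(w)-p0)*k/n for k in range(1,n+1)]
    D=(a-ph+180)%360-180
    while (len(P)-1)*turn<abs(D): P.append(P[-1])
    n=len(P)-1; rows=[]
    for k in range(n):
        b=np.radians(a-D*k/n); dx,dy,dz=(P[k+1]-P[k])*1000
        rows.append([round(dx*np.cos(b)+dy*np.sin(b)),round(dx*np.sin(b)-dy*np.cos(b)),round(-dz),round(D/n,1)])
    print('phi',a.round(2),'down',M[2,2].round(4),'pos',np.round(s['tool_pos'],4),'F',np.round(s['contact_force'],1),'t',s['time'])
    for i in range(0,n,8): print(rows[i:i+8])
if __name__=='__main__':
    v=list(map(float,sys.argv[1:])); plan(np.array(v[1:]).reshape(-1,3),v[0])
E
python3 plan.py 124.6 .46 .40 .21 .58 0 .20 .464 -.3105 .15
```

```text
phi 160.59 down -1.0 pos [0.2077 0.5895 0.2314] F [ 1.  -0.5 -0.1] t 0.6
[[-38, -12, 3, np.float64(1.4)], [-38, -11, 3, np.float64(1.4)], [-38, -10, 3, np.float64(1.4)], [-38, -9, 3, np.float64(1.4)], [-39, -8, 3, np.float64(1.4)], [-39, -7, 3, np.float64(1.4)], [-39, -6, 3, np.float64(1.4)], [-39, -5, 3, np.float64(1.4)]]
[[-31, -28, 1, np.float64(1.4)], [-31, -28, 1, np.float64(1.4)], [-32, -27, 1, np.float64(1.4)], [-33, -26, 1, np.float64(1.4)], [-33, -25, 1, np.float64(1.4)], [-34, -24, 1, np.float64(1.4)], [-34, -24, 1, np.float64(1.4)], [-35, -23, 1, np.float64(1.4)]]
[[-36, -22, 1, np.float64(1.4)], [-36, -21, 1, np.float64(1.4)], [-17, -38, 6, np.float64(1.4)], [-18, -37, 6, np.float64(1.4)], [-19, -37, 6, np.float64(1.4)], [-19, -37, 6, np.float64(1.4)], [-20, -36, 6, np.float64(1.4)], [-21, -36, 6, np.float64(1.4)]]
[[-22, -35, 6, np.float64(1.4)], [-23, -35, 6, np.float64(1.4)]]
```

Request:
step_arm(steps=[[-38,-12,3,1.4],[-38,-11,3,1.4],[-38,-10,3,1.4],[-38,-9,3,1.4],[-39,-8,3,1.4],[-39,-7,3,1.4],[-39,-6,3,1.4],[-39,-5,3,1.4]], claw=50)

```text
time: 1.4
tool_pos: [0.466, 0.3974, 0.2082]
tool_rot: [0.0, 0.263, 0.965, 0.003]
contact_force: [0.8, 0.4, 0.3]
gripper_width: 0.502
```

Request:
step_arm(steps=[[-31,-28,1,1.4],[-31,-28,1,1.4],[-32,-27,1,1.4],[-33,-26,1,1.4],[-33,-25,1,1.4],[-34,-24,1,1.4],[-34,-24,1,1.4],[-35,-23,1,1.4]])

```text
time: 2.2
tool_pos: [0.5662, 0.065, 0.1995]
tool_rot: [0.002, 0.359, 0.933, 0.004]
contact_force: [0.9, 0.1, -0.2]
gripper_width: 0.502
```

```bash
python3 plan.py 124.6 .464 -.3105 .12
```

```text
phi 137.87 down -1.0 pos [0.5662 0.065  0.1995] F [ 0.9  0.1 -0.2] t 2.2
[[-20, -39, 9, np.float64(1.5)], [-21, -38, 9, np.float64(1.5)], [-22, -38, 9, np.float64(1.5)], [-22, -37, 9, np.float64(1.5)], [-23, -36, 9, np.float64(1.5)], [-24, -36, 9, np.float64(1.5)], [-25, -35, 9, np.float64(1.5)], [-26, -34, 9, np.float64(1.5)]]
[[-27, -34, 9, np.float64(1.5)]]
```

Request:
step_arm(steps=[[-20,-39,9,1.5],[-21,-38,9,1.5],[-22,-38,9,1.5],[-22,-37,9,1.5],[-23,-36,9,1.5],[-24,-36,9,1.5],[-25,-35,9,1.5],[-26,-34,9,1.5]])

```text
time: 3.0
tool_pos: [0.4733, -0.2823, 0.127]
tool_rot: [0.007, 0.459, 0.888, 0.005]
contact_force: [0.1, 0.2, -0.4]
gripper_width: 0.498
```

Request:
step_arm(steps=[[-27,-34,9,1.5],[0,0,0,0]])

```text
time: 3.2
tool_pos: [0.4587, -0.3295, 0.1167]
tool_rot: [0.007, 0.474, 0.881, 0.004]
contact_force: [-0.8, 0.4, 0.1]
gripper_width: 0.498
```

```bash
python3 plan.py 124.6 .464 -.3105 .061
```

```text
phi 123.46 down -0.9999 pos [ 0.4587 -0.3295  0.1167] F [-0.8  0.4  0.1] t 3.2
[[6, 7, 28, np.float64(-0.6)], [6, 8, 28, np.float64(-0.6)]]
```

Request:
step_arm(steps=[[12,15,0,-1],[0,0,14,0],[0,0,14,0],[0,0,0,0]])

```text
time: 3.6
tool_pos: [0.4662, -0.3077, 0.0872]
tool_rot: [0.007, 0.465, 0.885, 0.005]
contact_force: [0.4, 1.0, -0.1]
gripper_width: 0.501
```

```bash
python3 plan.py 124.6 .464 -.3105 .061
```

```text
phi 124.62 down -0.9998 pos [ 0.4662 -0.3077  0.0872] F [ 0.4  1.  -0.1] t 3.6
[[-1, -3, 26, np.float64(0.0)]]
```

Request:
step_arm(steps=[[-1,-3,13,0],[0,0,13,0],[0,0,0,0]])

```text
time: 3.9
tool_pos: [0.465, -0.3084, 0.0583]
tool_rot: [0.006, 0.463, 0.886, 0.005]
contact_force: [0.0, 0.8, -0.2]
gripper_width: 0.503
```

Request:
step_arm(steps=[[0,0,0,0],[0,0,0,0],[0,0,0,0],[0,0,0,0],[0,0,0,0]], claw=0)

```text
time: 4.4
tool_pos: [0.4632, -0.3092, 0.0579]
tool_rot: [0.005, 0.463, 0.886, 0.004]
contact_force: [-0.6, -0.5, -0.9]
gripper_width: 0.153
```

```bash
python3 plan.py 77.6 .464 -.3105 .061
```

```text
phi 124.82 down -0.9999 pos [ 0.4632 -0.3092  0.0579] F [-0.6 -0.5 -0.9] t 4.4
[[-2, 0, -3, np.float64(7.9)], [0, 0, 0, np.float64(7.9)], [0, 0, 0, np.float64(7.9)], [0, 0, 0, np.float64(7.9)], [0, 0, 0, np.float64(7.9)], [0, 0, 0, np.float64(7.9)]]
```

Gripped (opening 13 mm, against a 14 mm bar). Next I turn it 47° clockwise.

Request:
step_arm(steps=[[0,0,0,7.5],[0,0,0,7.5],[0,0,0,7.5],[0,0,0,7.5],[0,0,0,7.5],[0,0,0,7.5],[0,0,0,0]])

```text
time: 5.1
tool_pos: [0.4646, -0.309, 0.0579]
tool_rot: [0.005, 0.776, 0.63, 0.006]
contact_force: [-0.3, 1.0, -0.8]
gripper_width: 0.154
```

```bash
python3 plan.py 77.6 .464 -.3105 .061
```

```text
phi 78.13 down -0.9999 pos [ 0.4646 -0.309   0.0579] F [-0.3  1.  -0.8] t 5.1
[[-2, 0, -3, np.float64(0.5)]]
```

Request:
step_arm(steps=[[0,0,0,0],[0,0,0,0],[0,0,0,0],[0,0,0,0]], claw=50)

```text
time: 5.5
tool_pos: [0.4661, -0.3096, 0.0594]
tool_rot: [0.006, 0.774, 0.633, 0.007]
contact_force: [0.1, -0.6, -0.7]
gripper_width: 0.502
```

Request:
step_arm(steps=[[0,0,-20,0],[0,0,-40,0],[0,0,-40,0],[-20,40,-20,0],[-20,45,0,0],[-20,45,0,0],[-20,45,0,0],[0,0,0,0]])

```text
time: 6.3
tool_pos: [0.6203, -0.4223, 0.1843]
tool_rot: [0.006, 0.773, 0.634, 0.008]
contact_force: [0.3, -0.3, -0.7]
gripper_width: 0.498
```

```bash
cat > dial.py <<'E'
from h import *
p,d=grab_frame('top');C=cloud('top',d); np.savez('top1.npz',p=p,d=d)
cv2.imwrite('pics/dial1.png',np.clip(cv2.resize(p[178:253,378:444,::-1],None,fx=7,fy=7,interpolation=cv2.INTER_CUBIC)*1.6,0,255).astype(np.uint8))
c=C[190:245,385:440].reshape(-1,3);c=c[(c[:,2]>.072)&(c[:,2]<.095)]
r=cv2.minAreaRect((c[:,:2]*1000).astype(np.float32));print(len(c),r)
H=cv2.cvtColor(p,cv2.COLOR_RGB2HSV)
m=cv2.inRange(H[178:253,378:444],(0,120,60),(6,255,255));v,u=np.nonzero(m)
w=atz('top',np.c_[u+378,v+178],z=.046).mean(0);q=w[:2]-np.array(r[0])/1000;print('mark',w.round(4),'r',np.hypot(*q),'deg',np.degrees(np.arctan2(q[1],q[0])))
E
python3 dial.py; python3 plan.py 113.3 .5 0 .2 .408 .327 .11
```

```text
14 ((469.22821044921875, -287.0817565917969), (4.296350955963135, 12.802038192749023), 61.33836364746094)
mark [ 0.4732 -0.2695  0.046 ] r 0.01803947131425483 deg 77.22220420796499
phi 78.74 down -0.9998 pos [ 0.6189 -0.4211  0.1853] F [-0.7  1.2  0.8] t 6.35
[[39, -20, -1, np.float64(-1.9)], [40, -19, -1, np.float64(-1.9)], [40, -17, -1, np.float64(-1.9)], [41, -16, -1, np.float64(-1.9)], [41, -14, -1, np.float64(-1.9)], [42, -13, -1, np.float64(-1.9)], [42, -12, -1, np.float64(-1.9)], [43, -10, -1, np.float64(-1.9)]]
[[43, -9, -1, np.float64(-1.9)], [43, -7, -1, np.float64(-1.9)], [42, -6, 11, np.float64(-1.9)], [42, -4, 11, np.float64(-1.9)], [42, -3, 11, np.float64(-1.9)], [42, -1, 11, np.float64(-1.9)], [42, 0, 11, np.float64(-1.9)], [42, 1, 11, np.float64(-1.9)]]
[[42, 3, 11, np.float64(-1.9)], [42, 4, 11, np.float64(-1.9)]]
```

View pics/dial1.png

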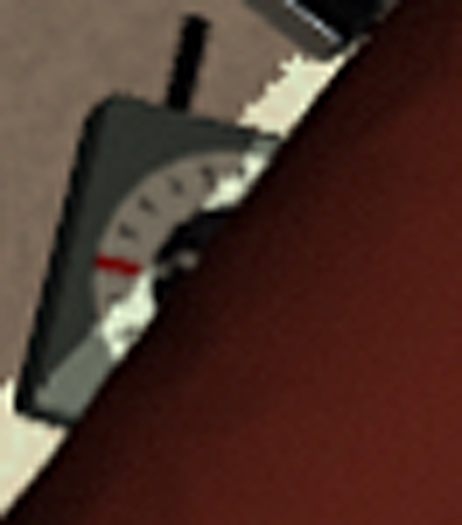

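The arm hides the dial in this picture. I'll move one stretch towards the strip and look again.

Request:
step_arm(steps=[[39,-20,-1,-1.9],[40,-19,-1,-1.9],[40,-17,-1,-1.9],[41,-16,-1,-1.9],[41,-14,-1,-1.9],[42,-13,-1,-1.9],[42,-12,-1,-1.9],[43,-10,-1,-1.9]])

```text
time: 7.15
tool_pos: [0.5134, -0.0743, 0.1926]
tool_rot: [0.008, 0.68, 0.733, 0.008]
contact_force: [0.0, 1.4, 0.6]
gripper_width: 0.502
```

```bash
sed -i s/dial1/dial2/ dial.py; python3 dial.py; python3 plan.py 113.3 .408 .327 .11
```

```text
133 ((463.3172912597656, -311.14373779296875), (53.14476013183594, 14.877013206481934), 78.47860717773438)
mark [ 0.4734 -0.2693  0.046 ] r 0.04306264330416104 deg 76.41688945001019
phi 94.56 down -0.9998 pos [ 0.5117 -0.0687  0.1923] F [1.7 4.5 0.4] t 7.2
[[40, -7, 8, np.float64(-1.9)], [40, -6, 8, np.float64(-1.9)], [41, -5, 8, np.float64(-1.9)], [41, -3, 8, np.float64(-1.9)], [41, -2, 8, np.float64(-1.9)], [41, -1, 8, np.float64(-1.9)], [41, 1, 8, np.float64(-1.9)], [41, 2, 8, np.float64(-1.9)]]
[[41, 3, 8, np.float64(-1.9)], [41, 5, 8, np.float64(-1.9)]]
```

View pics/dial2.png

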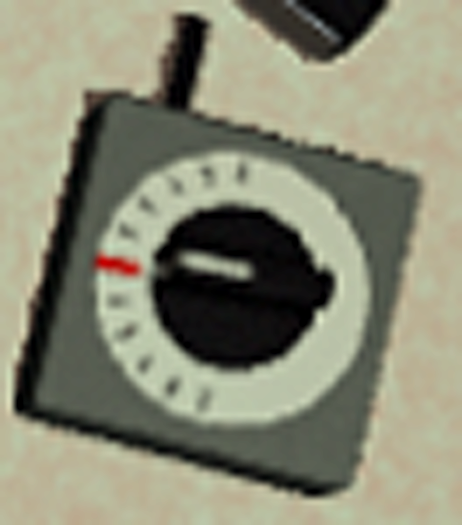

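The pointer bearing is 78.5° and the mark is at 76.4–78°, so they agree within about 0.03 rad. In the picture the pointer line (178..250, 265) lines up with the red mark at (118,265). Going on to the strip.

Request:
step_arm(steps=[[40,-7,8,-1.9],[40,-6,8,-1.9],[41,-5,8,-1.9],[41,-3,8,-1.9],[41,-2,8,-1.9],[41,-1,8,-1.9],[41,1,8,-1.9],[41,2,8,-1.9]], claw=75)

```text
time: 8.0
tool_pos: [0.4179, 0.2572, 0.1314]
tool_rot: [0.013, 0.571, 0.821, 0.013]
contact_force: [0.5, 0.2, 0.6]
gripper_width: 0.753
```

Request:
step_arm(steps=[[30,3,8,-1.9],[20,0,0,-1.9],[0,0,0,0],[0,0,0,0]])

```text
time: 8.4
tool_pos: [0.3962, 0.3088, 0.1228]
tool_rot: [0.014, 0.539, 0.842, 0.014]
contact_force: [-0.2, -0.3, -0.4]
gripper_width: 0.748
```

```bash
python3 plan.py 113.3 .408 .327 .05
```

```text
phi 114.8 down -0.9993 pos [0.3962 0.3088 0.1228] F [-0.2 -0.3 -0.4] t 8.4
[[6, 9, 36, np.float64(0.7)], [6, 9, 36, np.float64(0.7)]]
```

Request:
step_arm(steps=[[6,9,18,0.8],[6,9,18,0.7],[0,0,0,0],[0,0,0,0]])

```text
time: 8.8
tool_pos: [0.4111, 0.3243, 0.0895]
tool_rot: [0.015, 0.552, 0.833, 0.016]
contact_force: [-0.3, -0.5, 0.9]
gripper_width: 0.751
```

```bash
sed -i "s/'down',M\[2,2\].round(4)/'zaxis',M[:2,2].round(4)/" plan.py; python3 plan.py 113.3 .408 .327 .05
```

```text
phi 112.94 zaxis [0.0426 0.0094] pos [0.4111 0.3243 0.0895] F [-0.3 -0.5  0.9] t 8.8
[[4, -2, 39, np.float64(-0.4)]]
```

Request:
step_arm(steps=[[0,0,8,0],[0,0,8,0],[0,0,8,0],[0,0,0,0]])

```text
time: 9.2
tool_pos: [0.4132, 0.323, 0.0659]
tool_rot: [0.016, 0.553, 0.833, 0.017]
contact_force: [-0.3, -0.2, -0.9]
gripper_width: 0.747
```

```bash
python3 plan.py 113.3 .408 .327 .05
```

```text
phi 112.8 zaxis [0.0456 0.0106] pos [0.4132 0.323  0.0659] F [-0.3 -0.2 -0.9] t 9.2
[[6, -3, 16, np.float64(-0.5)]]
```

Request:
step_arm(steps=[[0,0,0,0],[0,0,0,0],[0,0,0,0],[0,0,0,0]])

```text
time: 9.6
tool_pos: [0.4133, 0.3231, 0.0661]
tool_rot: [0.016, 0.553, 0.833, 0.017]
contact_force: [-0.3, 0.2, -0.5]
gripper_width: 0.753
```

```bash
python3 plan.py 113.3 .408 .327 .05
```

```text
phi 112.82 zaxis [0.0458 0.0108] pos [0.4133 0.3231 0.0661] F [-0.3  0.2 -0.5] t 9.6
[[6, -3, 16, np.float64(-0.5)]]
```

Request:
step_arm(steps=[[0,-20,0,0],[0,-20,0,0],[0,-20,0,0]])

```text
time: 9.9
tool_pos: [0.3594, 0.3006, 0.065]
tool_rot: [0.017, 0.553, 0.833, 0.019]
contact_force: [0.0, 0.1, 0.8]
gripper_width: 0.746
```

```bash
python3 plan.py 113.3 .408 .327 .05
```

```text
phi 112.78 zaxis [0.0492 0.0127] pos [0.3594 0.3006 0.065 ] F [0.  0.1 0.8] t 9.9
[[3, 27, 7, np.float64(-0.3)], [3, 28, 7, np.float64(-0.3)]]
```

Request:
step_arm(steps=[[0,20,0,0],[0,20,0,0],[0,20,0,0]])

```text
time: 10.2
tool_pos: [0.4097, 0.3221, 0.0654]
tool_rot: [0.016, 0.552, 0.833, 0.017]
contact_force: [0.6, 1.0, -0.7]
gripper_width: 0.746
```

```bash
python3 plan.py 113.3 .408 .327 .05
```

```text
phi 112.92 zaxis [0.0445 0.0103] pos [0.4097 0.3221 0.0654] F [ 0.6  1.  -0.7] t 10.2
[[5, 0, 15, np.float64(-0.4)]]
```

Request:
step_arm(steps=[[0,0,-40,0],[0,0,-40,0]])

```text
time: 10.4
tool_pos: [0.404, 0.3195, 0.1391]
tool_rot: [0.012, 0.553, 0.833, 0.009]
contact_force: [0.8, 0.0, 1.2]
gripper_width: 0.75
```

```bash
python3 plan.py 113.3 .408 .327 .05
```

```text
phi 112.89 zaxis [0.0305 0.0019] pos [0.404  0.3195 0.1391] F [0.8 0.  1.2] t 10.4
[[3, 3, 45, np.float64(-0.2)], [3, 3, 45, np.float64(-0.2)]]
```

Request:
step_arm(steps=[[0,0,10,0],[0,0,10,0],[0,0,10,0],[0,0,10,0],[0,0,10,0],[0,0,10,0],[0,0,10,0]])

```text
time: 11.1
tool_pos: [0.409, 0.3215, 0.0685]
tool_rot: [0.014, 0.552, 0.833, 0.013]
contact_force: [0.8, 0.1, -1.1]
gripper_width: 0.751
```

```bash
python3 plan.py 113.3 .408 .327 .05
```

```text
phi 112.91 zaxis [0.0378 0.0062] pos [0.409  0.3215 0.0685] F [ 0.8  0.1 -1.1] t 11.1
[[5, 1, 19, np.float64(-0.4)]]
```

Request:
step_arm(steps=[[0,0,-50,0],[0,0,-50,0],[0,0,-50,0],[0,0,-50,0]])

```text
time: 11.5
tool_pos: [0.3952, 0.3163, 0.2547]
tool_rot: [0.006, 0.553, 0.833, -0.003]
contact_force: [1.4, 0.8, -0.3]
gripper_width: 0.749
```

```bash
python3 plan.py 113.3 .408 .327 .05
```

```text
phi 112.9 zaxis [ 0.0078 -0.0114] pos [0.3952 0.3163 0.2547] F [ 1.4  0.8 -0.3] t 11.5
[[1, 3, 41, np.float64(-0.1)], [1, 3, 41, np.float64(-0.1)], [1, 3, 41, np.float64(-0.1)], [1, 3, 41, np.float64(-0.1)], [1, 3, 41, np.float64(-0.1)]]
```

Request:
step_arm(steps=[[0,0,-50,0],[0,0,-50,0],[0,0,-50,0],[0,0,0,0]])

```text
time: 11.9
tool_pos: [0.3952, 0.3189, 0.4141]
tool_rot: [0.009, 0.553, 0.833, 0.003]
contact_force: [-0.6, -0.0, 0.7]
gripper_width: 0.749
```

```bash
python3 plan.py 113.3 .408 .327 .05
```

```text
phi 112.89 zaxis [ 0.0177 -0.0055] pos [0.3952 0.3189 0.4141] F [-0.6 -0.   0.7] t 11.9
[[0, 2, 40, np.float64(-0.0)], [0, 2, 40, np.float64(-0.0)], [0, 2, 40, np.float64(-0.0)], [0, 2, 40, np.float64(-0.0)], [0, 2, 40, np.float64(-0.0)], [0, 2, 40, np.float64(-0.0)], [0, 2, 40, np.float64(-0.0)], [0, 2, 40, np.float64(-0.0)]]
[[0, 2, 40, np.float64(-0.0)]]
```

Request:
step_arm(steps=[[2,3,10,0],[2,3,10,0],[0,0,10,0],[0,0,10,0],[0,0,10,0],[0,0,10,0],[0,0,10,0],[0,0,10,0]])

```text
time: 12.7
tool_pos: [0.3994, 0.3239, 0.318]
tool_rot: [0.006, 0.553, 0.833, -0.003]
contact_force: [-0.2, -0.6, 0.2]
gripper_width: 0.749
```

Request:
step_arm(steps=[[0,0,10,0],[0,0,10,0],[0,0,10,0],[0,0,10,0],[0,0,10,0],[0,0,10,0],[0,0,10,0],[0,0,10,0]])

```text
time: 13.5
tool_pos: [0.4002, 0.3229, 0.2315]
tool_rot: [0.007, 0.553, 0.833, -0.002]
contact_force: [0.7, -0.7, 1.3]
gripper_width: 0.748
```

```bash
python3 plan.py 113.3 .408 .327 .05
```

```text
phi 112.9 zaxis [ 0.0082 -0.0113] pos [0.4002 0.3229 0.2315] F [ 0.7 -0.7  1.3] t 13.5
[[0, 2, 36, np.float64(-0.1)], [0, 2, 36, np.float64(-0.1)], [0, 2, 36, np.float64(-0.1)], [0, 2, 36, np.float64(-0.1)], [0, 2, 36, np.float64(-0.1)]]
```

Request:
step_arm(steps=[[0,0,10,0],[0,0,10,0],[0,0,10,0],[0,0,10,0],[0,0,10,0],[0,0,10,0],[0,0,10,0],[0,0,10,0]])

```text
time: 14.3
tool_pos: [0.4009, 0.3219, 0.1443]
tool_rot: [0.007, 0.553, 0.833, -0.002]
contact_force: [0.1, -0.7, 0.3]
gripper_width: 0.749
```

Request:
step_arm(steps=[[0,0,10,0],[0,0,10,0],[0,0,10,0],[0,0,10,0],[0,0,10,0],[0,0,10,0],[0,0,10,0],[0,0,8,0]])

```text
time: 15.1
tool_pos: [0.4014, 0.3208, 0.0589]
tool_rot: [0.006, 0.553, 0.833, -0.003]
contact_force: [0.2, 0.6, -0.6]
gripper_width: 0.754
```

Request:
step_arm(steps=[[0,0,-50,0],[0,0,-50,0],[0,0,-50,0]])

```text
time: 15.4
tool_pos: [0.3941, 0.3187, 0.1982]
tool_rot: [0.001, 0.553, 0.833, -0.015]
contact_force: [0.4, 0.9, -0.1]
gripper_width: 0.747
```

```bash
python3 plan.py 113.3 .408 .327 .05
```

```text
phi 112.89 zaxis [-0.0155 -0.0254] pos [0.3941 0.3187 0.1982] F [ 0.4  0.9 -0.1] t 15.4
[[1, 4, 37, np.float64(-0.1)], [1, 4, 37, np.float64(-0.1)], [1, 4, 37, np.float64(-0.1)], [1, 4, 37, np.float64(-0.1)]]
```

Request:
step_arm(steps=[[2,8,37,0],[2,7,37,0],[0,0,37,0],[0,0,0,0]])

```text
time: 15.8
tool_pos: [0.4148, 0.3318, 0.0986]
tool_rot: [0.007, 0.553, 0.833, -0.002]
contact_force: [-0.3, -0.4, -1.6]
gripper_width: 0.751
```

```bash
python3 plan.py 113.3 .408 .327 .05
```

```text
phi 112.89 zaxis [ 0.0095 -0.0103] pos [0.4148 0.3318 0.0986] F [-0.3 -0.4 -1.6] t 15.8
[[-1, -4, 24, np.float64(-0.2)], [-1, -4, 24, np.float64(-0.2)]]
```

Request:
step_arm(steps=[[-1,-4,10,0],[-1,-4,10,0],[0,0,10,0],[0,0,10,0],[0,0,10,0],[0,0,8,0],[0,0,8,0],[0,0,0,0]])

```text
time: 16.6
tool_pos: [0.4113, 0.3275, 0.0323]
tool_rot: [0.008, 0.553, 0.833, 0.002]
contact_force: [-0.6, -0.3, 0.8]
gripper_width: 0.751
```

```bash
python3 plan.py 113.3 .4076 .327 .009
```

```text
phi 112.89 zaxis [ 0.0161 -0.0064] pos [0.4113 0.3275 0.0323] F [-0.6 -0.3  0.8] t 16.6
[[1, -4, 23, np.float64(-0.4)]]
```

Request:
step_arm(steps=[[1,-4,8,-0.4],[0,0,8,0],[0,0,6,0],[0,0,0,0]])

```text
time: 17.0
tool_pos: [0.4076, 0.3269, 0.0086]
tool_rot: [0.009, 0.55, 0.835, 0.002]
contact_force: [-0.3, 0.0, 0.3]
gripper_width: 0.75
```

Request:
step_arm(steps=[[0,0,0,0],[0,0,0,0],[0,0,0,0],[0,0,0,0],[0,0,0,0],[0,0,0,0]], claw=0)

```text
time: 17.6
tool_pos: [0.4081, 0.3271, 0.0094]
tool_rot: [0.009, 0.55, 0.835, 0.002]
contact_force: [0.1, -0.7, -2.1]
gripper_width: 0.279
```

```bash
python3 plan.py 85.3 .40 .25 .12 .5 0 .09
```

```text
phi 113.32 zaxis [ 0.0173 -0.0056] pos [0.4081 0.3271 0.0094] F [ 0.1 -0.7 -2.1] t 17.6
[[-17, -9, -28, np.float64(2.5)], [-17, -9, -28, np.float64(2.5)], [-18, -8, -28, np.float64(2.5)], [-18, -7, -28, np.float64(2.5)], [-38, 6, 4, np.float64(2.5)], [-38, 7, 4, np.float64(2.5)], [-37, 9, 4, np.float64(2.5)], [-37, 11, 4, np.float64(2.5)]]
[[-36, 12, 4, np.float64(2.5)], [-36, 14, 4, np.float64(2.5)], [-35, 16, 4, np.float64(2.5)]]
```

Block gripped: opening 23.7 mm with the strip flat, so its underside is 9.4 mm below the TCP reading. Next I lift and carry it.

Request:
step_arm(steps=[[0,0,-10,0],[-10,-4,-25,2.5],[-17,-8,-28,2.5],[-18,-7,-28,2.5],[-30,6,-5,2.5],[-30,7,0,2.5],[-30,9,0,2.5],[-30,11,0,2.5]])

```text
time: 18.4
tool_pos: [0.4609, 0.1651, 0.1157]
tool_rot: [0.009, 0.672, 0.741, 0.005]
contact_force: [1.3, -1.3, -1.4]
gripper_width: 0.268
```

```bash
python3 plan.py 85.4 .5268 -.0013 .09
```

```text
phi 95.59 zaxis [ 0.0206 -0.0056] pos [0.4609 0.1651 0.1157] F [ 1.3 -1.3 -1.4] t 18.4
[[-34, 10, 5, np.float64(2.0)], [-34, 11, 5, np.float64(2.0)], [-34, 12, 5, np.float64(2.0)], [-33, 13, 5, np.float64(2.0)], [-33, 15, 5, np.float64(2.0)]]
```

Request:
step_arm(steps=[[-26,8,2,2],[-26,9,3,2],[-26,9,3,2],[-25,10,3,2],[-25,11,4,2],[-20,10,4,0.5],[0,0,0,0]])

```text
time: 19.1
tool_pos: [0.5238, 0.0079, 0.1045]
tool_rot: [0.012, 0.741, 0.671, 0.008]
contact_force: [-0.1, -0.3, -1.3]
gripper_width: 0.269
```

```bash
python3 plan.py 85.4 .5268 -.0013 .055
```

```text
phi 84.34 zaxis [ 0.0282 -0.0061] pos [0.5238 0.0079 0.1045] F [-0.1 -0.3 -1.3] t 19.1
[[-4, 2, 25, np.float64(-0.5)], [-4, 2, 25, np.float64(-0.5)]]
```

Request:
step_arm(steps=[[-3,1,-40,-0.4],[-3,1,-45,-0.4],[-2,1,10,0],[0,0,10,0],[0,0,10,0],[0,0,10,0],[0,0,10,0],[0,0,10,0]])

```text
time: 19.9
tool_pos: [0.5212, 0.003, 0.1263]
tool_rot: [0.008, 0.736, 0.677, 0.007]
contact_force: [-0.0, -0.5, -2.1]
gripper_width: 0.274
```

Request:
step_arm(steps=[[0,0,10,0],[0,0,10,0],[0,0,10,0],[0,0,10,0],[0,0,10,0],[0,0,10,0],[0,0,0,0]])

```text
time: 20.6
tool_pos: [0.5196, 0.0032, 0.0564]
tool_rot: [0.005, 0.736, 0.677, 0.004]
contact_force: [-0.6, 0.4, -1.7]
gripper_width: 0.27
```

```bash
python3 plan.py 85.4 .5268 -.0013 .045
```

```text
phi 85.26 zaxis [ 0.0138 -0.002 ] pos [0.5196 0.0032 0.0564] F [-0.6  0.4 -1.7] t 20.6
[[-4, 8, 11, np.float64(-0.1)]]
```

```bash
cat > look.py <<'E'
from h import *
import sys
n=sys.argv[1]; zy=float(sys.argv[2])
out=[]
for cam,(u0,v0,u1,v1) in (('top',(225,105,355,225)),('scene',(215,175,345,315))):
    p,d=grab_frame(cam); H=cv2.cvtColor(p,cv2.COLOR_RGB2HSV)
    for nm,lo,hi,z in (('lip',(5,150,70),(17,255,255),.0435),('yellow',(21,100,60),(35,255,255),zy)):
        m=np.zeros(p.shape[:2],np.uint8); m[v0:v1,u0:u1]=cv2.inRange(H[v0:v1,u0:u1],lo,hi); v,u=np.nonzero(m)
        if len(u)<8: print(cam,nm,len(u)); continue
        w=atz(cam,np.c_[u,v],z=z); r=cv2.minAreaRect((w[:,:2]*1000).astype(np.float32)); vx,vy,_,_=cv2.fitLine(w[:,:2].astype(np.float32),cv2.DIST_HUBER,0,.001,.001).ravel()
        print(cam,nm,len(u),w.mean(0).round(4),np.round(r[0],1),np.round(r[1],1),'bearing',np.degrees(np.arctan2(vy,vx)).round(1)%180)
    out.append(cv2.resize(p[v0:v1,u0:u1,::-1],(400,400),interpolation=cv2.INTER_CUBIC))
cv2.imwrite(f'pics/{n}.png',np.clip(np.hstack(out)*1.5,0,255).astype(np.uint8))
E
python3 look.py s1 .051
```

```text
top lip 72 [ 0.6049 -0.07    0.0435] [590.1 -24.5] [ 35.6 168.7] bearing 102.8
top yellow 0
scene lip 198 [ 0.5905 -0.0053  0.0435] [552.4  28.3] [176.2 229.6] bearing 85.5
scene yellow 47 [0.551  0.0183 0.051 ] [495.3  76.3] [ 91.9 272.9] bearing 87.5
```

View pics/s1.png

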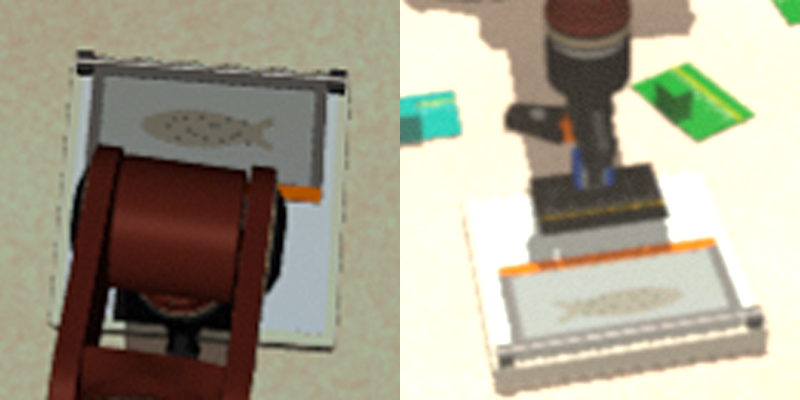

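The right half shows the strip level above the deck and parallel to the lip, its yellow line at crop (605,210) and the lip at (605,257). Next I lower it.

Request:
step_arm(steps=[[-4,6,5,0.1],[0,0,5,0],[0,0,3,0],[0,0,2,0],[0,0,0,0]])

```text
time: 21.2
tool_pos: [0.5293, -0.0023, 0.0443]
tool_rot: [0.008, 0.736, 0.676, 0.007]
contact_force: [-0.2, -0.8, -1.8]
gripper_width: 0.273
```

Request:
step_arm(steps=[[0,0,1.5,0],[0,0,1.5,0]])

```text
time: 21.4
tool_pos: [0.5296, -0.0023, 0.0414]
tool_rot: [0.008, 0.736, 0.677, 0.007]
contact_force: [-0.3, 0.4, -2.3]
gripper_width: 0.273
```

```bash
sed -i "s/('yellow',(21/('yellow',(20/" look.py; python3 - <<'E'
import re
s=open('look.py').read()
s=s.replace("m=np.zeros","R=(u0,v0,u1,v1) if cam=='top' else ((245,253,325,276) if nm=='lip' else (255,236,310,275)); a,b,c,e=R; m=np.zeros").replace("m[v0:v1,u0:u1]=cv2.inRange(H[v0:v1,u0:u1],lo,hi)","m[b:e,a:c]=cv2.inRange(H[b:e,a:c],lo,hi)")
open('look.py','w').write(s)
E
python3 look.py s2 .036; python3 plan.py 85.4 .5666 -.0045 .0394
```

```text
top lip 60 [ 0.6023 -0.0603  0.0435] [539.3  -2.6] [194.4 167.7] bearing 100.3
top yellow 0
scene lip 160 [ 0.6181 -0.0068  0.0435] [618.4  -7.4] [191.8   9.6] bearing 85.3
scene yellow 64 [ 0.5737 -0.0013  0.036 ] [573.6  -2.6] [113.3   8.2] bearing 86.0
phi 85.15 zaxis [ 0.0213 -0.0031] pos [ 0.5294 -0.0023  0.0412] F [ 0.6  0.8 -1.3] t 21.5
[[1, 37, 2, np.float64(-0.2)]]
```

Request:
step_arm(steps=[[0,0,1.5,0],[0,0,1,0]])

```text
time: 21.7
tool_pos: [0.5298, -0.0022, 0.0395]
tool_rot: [0.008, 0.736, 0.676, 0.007]
contact_force: [-2.6, 1.9, 5.1]
gripper_width: 0.278
```

Request:
step_arm(steps=[[0,0,1,0],[0,0,1,0]])

```text
time: 21.9
tool_pos: [0.53, -0.0022, 0.0394]
tool_rot: [0.008, 0.736, 0.676, 0.006]
contact_force: [-4.1, 1.3, 6.4]
gripper_width: 0.275
```

Contact came at 39.4 mm, exactly as predicted. Next I slide in with light contact and watch the force.

Request:
step_arm(steps=[[0,4,0.3,-0.1],[0,4,0.3,0],[0,4,0.3,0]])

```text
time: 22.2
tool_pos: [0.5422, -0.0035, 0.0395]
tool_rot: [0.008, 0.736, 0.677, 0.006]
contact_force: [-2.6, 0.3, 1.7]
gripper_width: 0.273
```

Request:
step_arm(steps=[[0,4,0.3,0],[0,4,0.3,0],[0,0,0.3,0]])

```text
time: 22.5
tool_pos: [0.5515, -0.0047, 0.0394]
tool_rot: [0.008, 0.736, 0.677, 0.005]
contact_force: [-1.4, -0.4, 5.0]
gripper_width: 0.27
```

```bash
python3 look.py s3 .034; python3 plan.py 85.4 .5674 -.0055 .0394
```

```text
top lip 84 [ 0.5937 -0.0488  0.0435] [558.5  -9. ] [171.7 147.9] bearing 85.5
top yellow 0
scene lip 201 [ 0.617  -0.0072  0.0435] [616.3  -7.2] [191.8  13.9] bearing 85.3
scene yellow 59 [ 0.5948 -0.0087  0.034 ] [595.2  -5.9] [111.9   8. ] bearing 85.4
phi 85.24 zaxis [ 0.02   -0.0053] pos [ 0.5515 -0.0047  0.0394] F [-0.6  0.3  3.3] t 22.6
[[0, 16, 0, np.float64(-0.2)]]
```

View pics/s3.png

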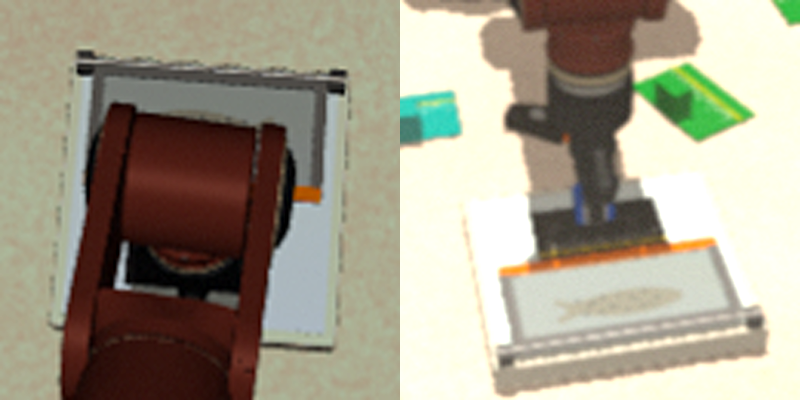

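The strip's yellow line is at crop (600,247) and the edge is just under the lip, which is undisturbed and still at 85.3°. About 16 mm remain.

Request:
step_arm(steps=[[0,4,0.3,-0.1],[0,4,0.3,0],[0,4,0.3,0]])

```text
time: 22.9
tool_pos: [0.5627, -0.006, 0.0392]
tool_rot: [0.008, 0.735, 0.678, 0.004]
contact_force: [-3.7, -0.7, 5.6]
gripper_width: 0.27
```

Request:
step_arm(steps=[[0,3.5,0.3,0],[0,0,0.6,0],[0,0,1,0]])

```text
time: 23.2
tool_pos: [0.5669, -0.0065, 0.0391]
tool_rot: [0.007, 0.735, 0.678, 0.003]
contact_force: [-6.8, -0.2, 11.3]
gripper_width: 0.268
```

```bash
python3 look.py s4 .034; python3 plan.py 85.4 .5674 -.0055 .0394
```

```text
top lip 111 [ 0.6132 -0.0353  0.0435] [575.7  -3. ] [194.3 135.2] bearing 75.3
top yellow 0
scene lip 204 [ 0.6174 -0.0075  0.0435] [617.   -7.2] [191.8  13.5] bearing 85.2
scene yellow 0
phi 85.35 zaxis [ 0.0153 -0.0068] pos [ 0.567  -0.0065  0.0391] F [-4.1  0.1  9.1] t 23.3
[[1, 0, 0, np.float64(-0.0)]]
```

View pics/s4.png

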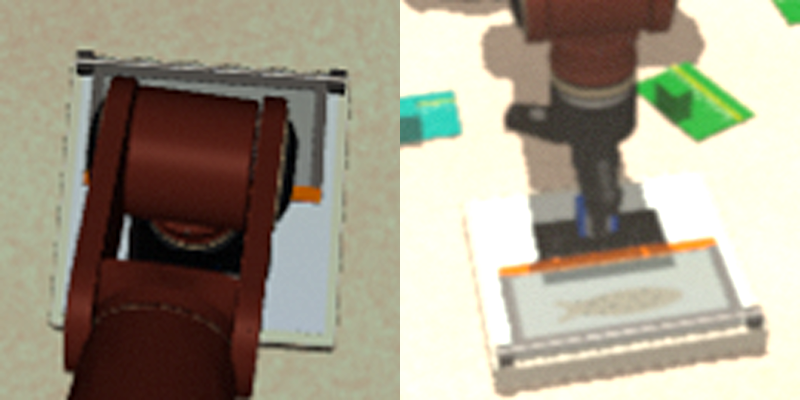

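The right half shows the strip's far edge through the clear pane at about crop (545–672, 275), with the lip still down. I'll measure that edge as an independent check of the depth.

```bash
python3 - <<'E'
from h import *
p,d=grab_frame('scene'); g=p.astype(float).mean(2)
E=np.array(camera_params('scene')['extrinsics']);K=np.array(camera_params('scene')['mtx']);k1=camera_params('scene')['k1']
ex=np.array([np.cos(np.radians(-4.6)),np.sin(np.radians(-4.6))]); ey=np.array([-ex[1],ex[0]]); L=np.array([.6125,-.0080])
def px(P):
    q=(np.array(P)-E[:3,3])@E[:3,:3]; s=q[:2]/q[2]; s=s*(1+k1*(s@s)); return s*[K[0,0],K[1,1]]+K[:2,2]
def prof(ys,xs,z):
    r=[]
    for x in xs:
        uv=np.array([px([*(L+x*ex+y*ey),z]) for y in ys],np.float32); r.append(cv2.remap(g.astype(np.float32),uv[:,:1],uv[:,1:],cv2.INTER_LINEAR).mean())
    return np.round(r).astype(int)
xs=np.arange(-.004,.040,.002); print('xs',(xs*1000).round().astype(int))
for nm,ys in (('y-45',np.linspace(-.052,-.035,9)),('y0',np.linspace(-.01,.01,9)),('y45',np.linspace(.035,.052,9))): print(nm,prof(ys,xs,.034))
ys=np.arange(-.08,.081,.004); print('ys',(ys*1000).round().astype(int)); print([int(prof([y],np.linspace(.013,.017,3),.034).mean()) for y in ys])
c=cloud('scene',d)
for y in (-.09,-.05,0,.05,.09):
    u,v=px([*(L+.005*ex+y*ey),.044]).round().astype(int); print('leaf z',y,c[v,u].round(4))
E
```

```text
xs [-4 -2  0  2  4  6  8 10 12 14 16 18 20 22 24 26 28 30 32 34 36 38]
y-45 [ 76  79  84  92  98  99  97  94  92  92  95 100 110 121 132 139 142 143
 143 143 142 142]
y0 [ 72  76  84  92  97  98  96  93  91  91  93  97 106 117 128 136 141 143
 143 142 141 140]
y45 [ 78  82  88  94  98  99  96  92  90  90  92  96 105 116 127 136 140 142
 142 142 142 142]
ys [-80 -76 -72 -68 -64 -60 -56 -52 -48 -44 -40 -36 -32 -28 -24 -20 -16 -12
  -8  -4   0   4   8  12  16  20  24  28  32  36  40  44  48  52  56  60
  64  68  72  76  80]
[142, 143, 142, 143, 139, 116, 95, 93, 95, 94, 93, 93, 93, 93, 92, 93, 92, 92, 93, 91, 92, 92, 91, 92, 90, 91, 91, 91, 91, 91, 90, 92, 92, 91, 96, 122, 139, 141, 141, 140, 141]
leaf z -0.09 [ 0.6107 -0.0972  0.0447]
leaf z -0.05 [ 0.6148 -0.0588  0.0451]
leaf z 0 [ 0.6156 -0.0077  0.0424]
leaf z 0.05 [0.6196 0.0432 0.0432]
leaf z 0.09 [0.6226 0.0834 0.0422]
```

The edge spans y −60 to +60 mm, so it is centred. The depth is about 19–20.5 mm, it is parallel to the lip, and the leaf is down. I'll do a final force check, then hand in.

```bash
python3 - <<'E'
from h import *
for _ in range(4):
    grab_frame('scene'); s=state(); f=s['contact_force']; print(s['time'],np.round(f,1),np.round(s['tool_pos'],4),round(s['gripper_width'],3))
if 6<f[2]<14: print(job_done())
E
```

```text
23.4 [-5.3  0.6  9.4] [ 0.567  -0.0065  0.0392] 0.27
23.45 [-5.7  1.9  8.6] [ 0.567  -0.0065  0.0391] 0.27
23.5 [-4.3  0.4  9.1] [ 0.567  -0.0065  0.0391] 0.269
23.55 [-4.1 -0.1  7.9] [ 0.567  -0.0065  0.0391] 0.271
the job is handed in; nothing more can be done
None
```

I turned the dial to the red mark, then picked up the black strip by its blue block, laid it on the deck and slid its free edge under the lip. The job was handed in at 23.6 s with the strip still gripped and pressed down.

- **Dial:** the pointer bearing measured 78.5° and the mark 76.4–78°, so they agree within about 0.03 rad.
- **Tuck depth:** this is the least certain figure. The arm pose gives about 20.5 mm. The free edge seen through the pane reads 22 mm raw, which I correct to 18.5–19 mm. I didn't correct this 1–2 mm disagreement. The yellow line can't be seen beneath the lip, so I couldn't check it directly.
- **Alignment:** the strip is centred (its edges at about −60 and +60 mm) and parallel to the lip within about 0.2°.
- **Leaf:** it still appears down. The lip's bearing in the images did not change (85.2–85.3°), and depth readings put its top at 42–45 mm, consistent with the nominal 44 mm given the sensor noise.
- **Push:** the last readings were 8–9.4 N on the tool, plus about 1–2 N of strip weight on the deck.
- **Tool tilt:** it drifted up to about 2.7° on the way. I brought it back to about 1° before gripping and it was about 1° at the end, with the strip flat in contact at the predicted height.

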